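# Hold the drawer pull for the screw

### The arm

A 6-joint arm with a two-finger parallel gripper is mounted at the origin on a cart in front of the work surface, level with it; the furniture and walls round the work are solid. World frame = base frame: x ahead of the robot, y to its left, z up, the work surface at z = 0. Lengths are in m, angles in degrees, forces in N, time in s.
With the tool pointing down it reaches from about 0.35 to 0.975 m from the base axis. Payload 4.9 kg.
Tool frame: the origin (TCP) lies at the very end of the fingers, on their centre line; the grasp point (between the pads) lies r.hold_point_z behind it (r.hold_point_z is the distance from the TCP to the grasp point, in m); z points along the fingers, y is the line along which they close (so a half turn about z gives the same grasp; the last joint's range is limited). The gripper opens to 85 mm and grips with 20 to 120 N. Pads are 22 mm wide; open, the fingers measure 114 mm over their backs; the gripper's body (76 mm by 85 mm) begins 54 mm behind the grasp point. The pads swing forward as they close: fully open they stand 13 mm farther back than shut.
Start: joints at [-70.13, 3.019, 92.412, -0, 84.569, -6.818], TCP at [0.281, -0.558, 0.231] pointing down, gripper open.
Joint ranges: [-172.51, 172.51], [-57.92, 126.97], [3.15, 148.05], [-58.71, 238.71], [5.1, 150.11], [-179.66, 179.66]. Speed limits (degrees/s): [147.25, 147.25, 180, 180, 180, 180].

### API

Orientations are given as [roll, pitch, yaw] about the fixed x, y, z axes, in that order (R = Rz(yaw) Ry(pitch) Rx(roll)).
In Python, from plant import r, viewer, order gives the robot as it stands.
- The arm moves only by the tool step_arm, never from a script. Its argument "plan" is a list of rows, each a list of 3 entries, a list of its own where there are three numbers: the shift along the tool's x, y, z in cm, then the turn, a rotation vector about the tool's x, y, z in rad, then the opening, from -1 (shut) to 1 (fully open). In form: [[[tx, ty, tz], [wx, wy, wz], fingers], ...]. A call has 1 to 10 rows; each row is the pose to reach, as a shift and turn from the pose commanded when the call began, along the tool's axes at that moment; what a row does not reach only later rows make up. A row lasts 1/10 s, in which the tool goes at most 50 mm and 8.59 degrees, less where a joint would pass 70% of its speed; a pose out of reach is approached as far as the arm can. A call with a gripper value outside its range is refused whole. The fingers move at their own pace and stop on an object; "grip_force" is the grip in N (left out, the last holds). Time passes only in rows, so rows that repeat a pose let the fingers close. It gives the time, the measured TCP pose, the force, the opening and the grip force at its end, in the units of the state.
- r.read_state(): the state, without advancing time (a new reading comes with each control period).
- viewer.grab_frame(name): name is "scene" or "top"; returns a dict with "img" (384x512x3 uint8, blue, green, red), "camera_matrix" (3x3 intrinsics, pixels), "xyz" and "orientation" of the camera in the world. Camera axes: x right, y down, z forward; pixel columns grow to the right and rows downward; lengths in m; the calibration is good to about 2 mm. A picture is of the moment at which its call begins. There is no depth.
- order.close_job(): hands the job in; it is judged then, once.
The state is a dict: "t": time; "joint_pos": joint angles; "joint_vel": joint speeds; "joint_torque": joint torques, N m; "position": TCP position; "ee_rot": TCP orientation; "wrist_force": force on the tool from outside, world axes, zero at the start; "torque": the same for the moment, N m; "finger_gap": finger opening in m; "grip_force": force on a finger pad.
Only numpy, scipy, OpenCV 4.12 (cv2) and the standard library are available. Lean on these libraries where they do the work, as an engineer would, in place of code of your own. Each camera call takes 0.05 s, during which the arm holds its last target. There are 200 camera calls.

### The job

Take the wooden drawer pull off the freely turning turntable and press its wide flat foot squarely against the front of the small drawer, level and upright, centred on the screw hole, with a steady push of about 8 newtons, so that the drawer gives a few millimetres on its springs but is never driven to the end of their travel; someone will then drive the screw from inside the drawer. The program finishes while still holding the pull there: do not let go or ease off, with only the pull touching the drawer. Leave the honey jar and the screwdriver alone, and keep the salt shaker and the spice jar standing on the turntable.

Things in the scene. Friction and masses are not known exactly. Their poses are not given: they have to be found in the camera images.
- pull: Loose dark wooden drawer pull, about 70 g, 70 mm long (x), 40 high (z), T-shaped from above. Wide end (+x): foot 8 mm thick, 40 wide (y), flat outer face with brass screw insert. Stem 24 mm wide, straight sides from x = -23 to +27 mm (grip here), round tail to x = -35. Origin: centre of underside. Starts upright on the turntable, any yaw, about 60 mm from its axis.
- pull_face (a point): Centre of the flat outer face of the pull's foot (the brass insert), 35 mm ahead (+x) and 20 mm above the pull's origin; axes as the pull's: x points straight out of the face.
- stand: Fixed plywood assembly stand that carries the drawer; base 158 x 200 mm, back stop 62 mm high at the far end. Origin on the worktop straight below the middle of the drawer's front face with the springs relaxed; x points from the front towards the back (the direction to press), z up.
- drawer: Open-topped light wooden drawer on the stand, 122 mm deep (x); front panel 220 wide, 14 thick, 14 to 86 mm above the worktop; sides and back 70 mm high. Origin: middle of the front face's lower edge, axes as the stand's. Slides along +x only, up to 12 mm, against two springs: 1.5 N per mm in all, from zero; relaxed at the start. The front faces -x, roughly to the robot.
- drawer_hole (a point): Centre of the 12 mm screw hole, in the front face of the drawer, 56 mm above the worktop, in the middle of the width; axes as the drawer's; it moves with the drawer.
- turntable: Round wooden turntable, 250 mm across, its top 28 mm above the worktop; this is its fixed foot, origin on the worktop on the vertical axis. The disc turns freely without end and spins at a nudge.
- salt_shaker: Loose salt shaker with a metal top, 44 mm across, 90 mm high, standing on the turntable about 80 mm from its axis, away from the pull. Origin: centre of the underside. Must stay standing there.
- spice_jar: Loose glass spice jar with a tall cap, 45 mm across, 106 mm high, standing on the turntable about 80 mm from its axis, away from the pull. Origin: centre of the underside. Must stay standing there.
- honey_jar: Loose honey jar, 71 mm across, 82 mm high, on the worktop between drawer and turntable. Origin: centre of the underside. Leave alone.
- screwdriver: Loose screwdriver about 180 mm long, lying on the worktop between drawer and turntable, behind the honey jar, handle towards the robot. Leave alone.

How it is judged (in metres and radians):
On the way:
1. the pull is lifted clear of the turntable, in the fingers (height (world z) of pull above 0.045 m and contact force between the fingers and pull above 1 N and contact force between pull and turntable below 0.1 N), for 0.2 s.
At the end, for the whole second after the job is handed in: For the last second the fingers hold the pull, its foot on the drawer front within 6 mm of the hole, square and upright to 0.1 rad, pressing 4 to 13 N; hand clear of the drawer; shaker and spice jar standing on the turntable; honey jar and screwdriver moved under 30 mm (y of pull_face in the frame of drawer_hole between -0.006 and 0.006 m and z of pull_face in the frame of drawer_hole between -0.006 and 0.006 m and x of pull_face in the frame of drawer_hole between -0.004 and 0.004 m and angle between the x axis of pull and the x axis of drawer, either way round below 0.1 rad and angle between pull's own z axis and vertical below 0.1 rad and contact force between pull and drawer between 4 and 13 N and contact force between the fingers and pull above 2 N and contact force between each of the arm, the fingers and drawer below 0.3 N and linear speed of pull below 0.01 m/s and angle between each of salt_shaker, spice_jar's own z axis and vertical below 0.3 rad and height (world z) of each of salt_shaker, spice_jar above 0.02 m and distance of each of honey_jar, screwdriver from where it was at the start of the episode below 0.03 m); the arm keeps its last pose, push and grip.
It fails at once if the drawer is driven to the end of its springs (more than 11.5 mm) (x of drawer_hole in the frame of stand above 0.0115 m).
It fails at once if the salt shaker or the spice jar falls over or off the turntable (not ((angle between salt_shaker's own z axis and vertical below 0.3 rad and height (world z) of salt_shaker above 0.02 m) and (angle between spice_jar's own z axis and vertical below 0.3 rad and height (world z) of spice_jar above 0.02 m))).
It fails at once if the honey jar or the screwdriver is moved more than 30 mm (not (distance of each of honey_jar, screwdriver from where it was at the start of the episode below 0.03 m)).
It also fails if it takes over 46 s, if anything falls off the work surface, if the arm or the gripper's body presses on something with over 40 N, if the wrist force passes 120 N, or if a joint passes its speed limit or range.

## Working session

There is one attempt and no reset: what is moved stays moved. The work goes in short steps, Python scripts to look and compute and a tool call to move; the robot and the scene stay as the last step left them, time stands still between calls to the robot, and variables do not carry over. Pictures are saved under pics/ and viewed, at most 10 in all, crops included, and the job is handed in when it is done.

Besides the shell and the picture viewer there is one more tool, called after ">>>" as name([rows], argument=value, ...), one row to a line, values as JSON. step_arm: Moves the arm, as the interface text tells. Its arguments: {"type":"object","properties":{"plan":{"type":"array","items":{"type":"array"}},"grip_force":{"type":"number"}},"required":["plan"]}

```bash
mkdir -p pics; cat > h.py <<'E'
import numpy as np, cv2
from plant import r, viewer, order
from scipy.spatial.transform import Rotation as R
def cam(n):
    f=viewer.grab_frame(n); return f
E
python3 - <<'E'
from h import *
print(r.read_state(), r.hold_point_z)
import pickle
for n in("scene","top"):
    f=cam(n); cv2.imwrite(f"pics/{n}0.png",cv2.resize(f["img"],(800,600),interpolation=cv2.INTER_CUBIC)); print(n,f["camera_matrix"],f["xyz"],f["orientation"]); pickle.dump(f,open(n+".pkl","wb"))
E
```

```text
{'t': 0.0, 'joint_pos': array([-7.01280501e+01,  3.05866874e+00,  9.24922493e+01,  1.12536429e-03,
        8.45680765e+01, -6.81669077e+00]), 'joint_vel': array([-0.02096441, -0.04744202,  0.09007439, -0.06284361, -0.01336043,
        0.0338884 ]), 'joint_torque': array([-5.27705797e-04, -3.93674254e+01, -3.70181537e+01, -3.05420508e-04,
        7.05950733e-03,  1.70407048e-07]), 'position': array([ 0.28052128, -0.55781518,  0.23004612]), 'ee_rot': array([-1.79881980e+02, -1.52359990e-02,  2.66885173e+01]), 'wrist_force': array([-0.1769879 , -0.59629583,  0.88708997]), 'torque': array([-0.0038382 ,  0.01181239, -0.02560329]), 'grip_force': 0.0, 'finger_gap': 0.08518667398769574} 0.0187
scene [[404.28823687   0.         254.52371881]
 [  0.         404.28823687 194.2454687 ]
 [  0.           0.           1.        ]] [-0.08460822  0.45609709  0.79747188] [-135.96666927    0.82265128 -126.9173647 ]
top [[438.84182547   0.         252.35519831]
 [  0.         438.84182547 195.04963966]
 [  0.           0.           1.        ]] [0.38443556 0.02227277 1.2159638 ] [-175.17048972    0.7393149   -90.55960742]
```

View pics/scene0.png

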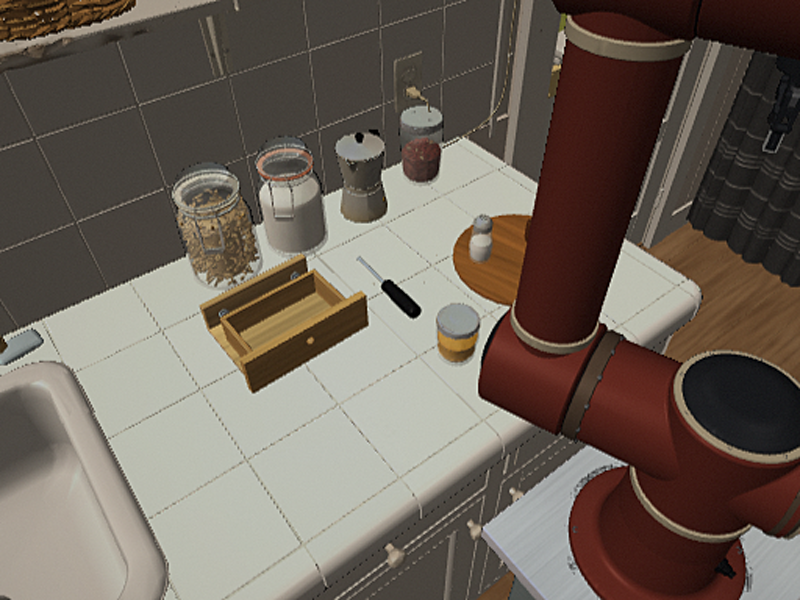

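View pics/top0.png

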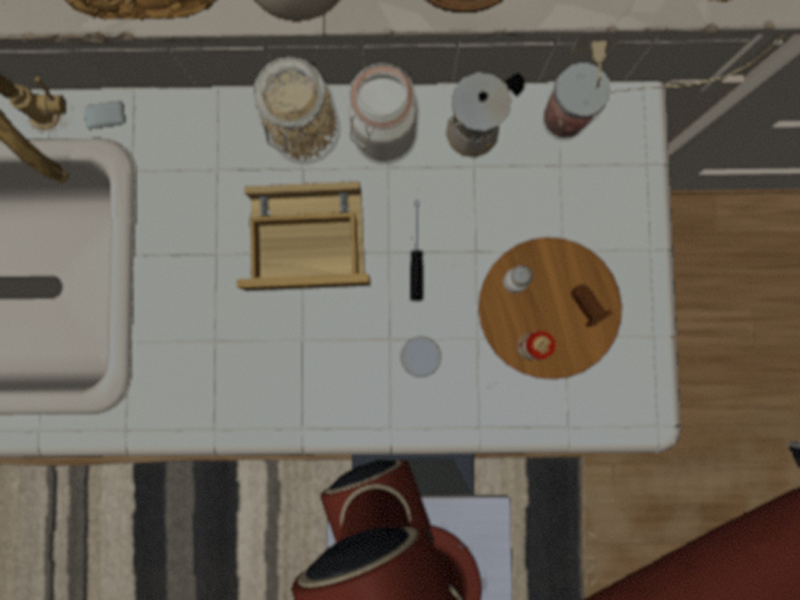

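Scene: the drawer front runs (250,375)-(365,305), with the hole at (310,341). Top: turntable at about (550,307), pull at about (590,303) with its foot towards the lower right, shaker (517,278), spice jar (538,346), drawer front edge from (238,284) to (368,280). I'll enlarge these areas.

```bash
python3 - <<'E'
import pickle,cv2,numpy as np
t=pickle.load(open("top.pkl","rb"))["img"];s=pickle.load(open("scene.pkl","rb"))["img"]
a=t[170:220,355:405]; b=t[110:190,145:245]; c=s[160:255,125:240]
k=lambda i,f:cv2.resize(i,None,fx=f,fy=f,interpolation=cv2.INTER_CUBIC)
o=np.zeros((600,800,3),np.uint8)
def put(i,x,y): o[y:y+i.shape[0],x:x+i.shape[1]]=i
put(k(a,6),0,0);put(k(b,4),400,0);put(k(c,2.5),0,330)
# c at 2.5 -> 287x237
cv2.imwrite("pics/crop1.png",o)
E
```

```text
(no output)
```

View pics/crop1.png

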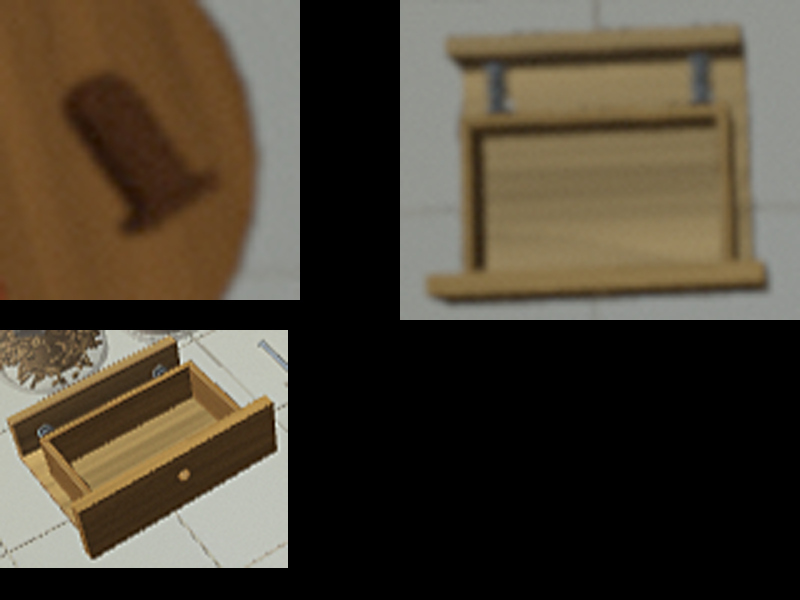

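```bash
cat >> h.py <<'E'
def ray(f,u,v,z):
    Rm=R.from_euler('xyz',f["orientation"],degrees=True).as_matrix()
    d=Rm@np.linalg.solve(f["camera_matrix"],[u,v,1.]); p=np.array(f["xyz"]); return p+d*(z-p[2])/d[2]
def proj(f,P):
    Rm=R.from_euler('xyz',f["orientation"],degrees=True).as_matrix()
    q=f["camera_matrix"]@(Rm.T@(np.array(P)-f["xyz"])); return q[:2]/q[2]
E
python3 - <<'E'
from h import *
import pickle
t=pickle.load(open("top.pkl","rb"));s=pickle.load(open("scene.pkl","rb"))
A=lambda x,y,z:ray(t,355+x/6-.4,170+y/6-.4,z)
B=lambda x,y,z:ray(t,145+(x-400)/4-.4,110+y/4-.4,z)
C=lambda x,y,z:ray(s,125+x/2.5-.3,160+(y-330)/2.5-.3,z)
T=lambda x,y,z:ray(t,x/1.5625-.2,y/1.5625-.2,z)
np.set_printoptions(precision=4,suppress=True)
for n,p in dict(tail=A(90,78,.068),footL=A(128,222,.068),footR=A(214,180,.068),
 sL=A(68,100,.068),sR=A(122,82,.068),
 bL0=B(430,277,.086),bR0=B(765,264,.086),bL1=B(430,298,.086),bR1=B(765,287,.086),
 dBL=B(465,120,.07),dBR=B(730,112,.07),
 hole=C(184,475,.056),TL=C(78,508,.086),TR=C(271,402,.086),BL=C(93,557,.014),BR=C(277,450,.014),
 tt=T(550,307,.028),ttl=T(479,307,.028),ttr=T(622,307,.028),ttu=T(550,237,.028),ttd=T(550,379,.028),salt=T(519,278,.09),spice=T(541,345,.106),honey=T(421,356,.082)).items(): print(n,p)
E
```

```text
tail [ 0.511  -0.2717  0.068 ]
footL [ 0.4478 -0.2861  0.068 ]
footR [ 0.4657 -0.324   0.068 ]
sL [ 0.5014 -0.2618  0.068 ]
sR [ 0.5091 -0.2856  0.068 ]
bL0 [0.5252 0.2962 0.086 ]
bR0 [0.5312 0.0783 0.086 ]
bL1 [0.5114 0.2961 0.086 ]
bR1 [0.5162 0.0784 0.086 ]
dBL [0.6319 0.2778 0.07  ]
dBR [0.635  0.1016 0.07  ]
hole [0.5151 0.1892 0.056 ]
TL [0.5158 0.2967 0.086 ]
TR [0.52   0.0812 0.086 ]
BL [0.5138 0.297  0.014 ]
BR [0.5191 0.0788 0.014 ]
tt [ 0.4787 -0.2327  0.028 ]
ttl [ 0.48   -0.1098  0.028 ]
ttr [ 0.4773 -0.357   0.028 ]
ttu [ 0.6015 -0.2362  0.028 ]
ttd [ 0.3546 -0.2291  0.028 ]
salt [ 0.5223 -0.1698  0.09  ]
spice [ 0.4112 -0.1997  0.106 ]
honey [ 0.3957 -0.0067  0.082 ]
```

>>> step_arm([
  [[2, -1, 0.5], [0, 0, 0], 1],
  [[6, -3, 1.5], [0, 0, 0], 1],
  [[10, -5, 2.5], [0, 0, 0], 1],
  [[14, -7, 3.5], [0, 0, -0.02], 1],
  [[18, -9, 4.5], [0, 0, -0.04], 1],
  [[22, -11, 5.5], [0, 0, -0.04], 1],
  [[26, -13, 6.5], [0, 0, -0.04], 1],
  [[29.5, -14.5, 7], [0, 0, -0.04], 1],
  [[30.6, -15, 7], [0, 0, -0.04], 1],
  [[30.6, -15, 7], [0, 0, -0.04], 1],
])

```text
t: 1.1
position: [0.4872, -0.2857, 0.1608]
ee_rot: [-180.0, 0.0, 29.1]
wrist_force: [0.2, 0.2, -0.1]
finger_gap: 0.0856
grip_force: 0.0
```

```bash
python3 - <<'E'
from h import *
s=r.read_state(); print(s["t"],s["position"],s["ee_rot"])
t=cam("top"); sc=cam("scene")
o=np.zeros((600,800,3),np.uint8)
o[:400,:400]=cv2.resize(t["img"][140:240,310:410],(400,400),interpolation=cv2.INTER_CUBIC)
o[:400,400:]=cv2.resize(sc["img"][100:220,280:400],(400,400),interpolation=cv2.INTER_CUBIC)
cv2.imwrite("pics/c2.png",o)
E
```

```text
1.1 [ 0.48721552 -0.28566493  0.16081653] [-1.79956435e+02  3.32716515e-02  2.91458406e+01]
```

View pics/c2.png

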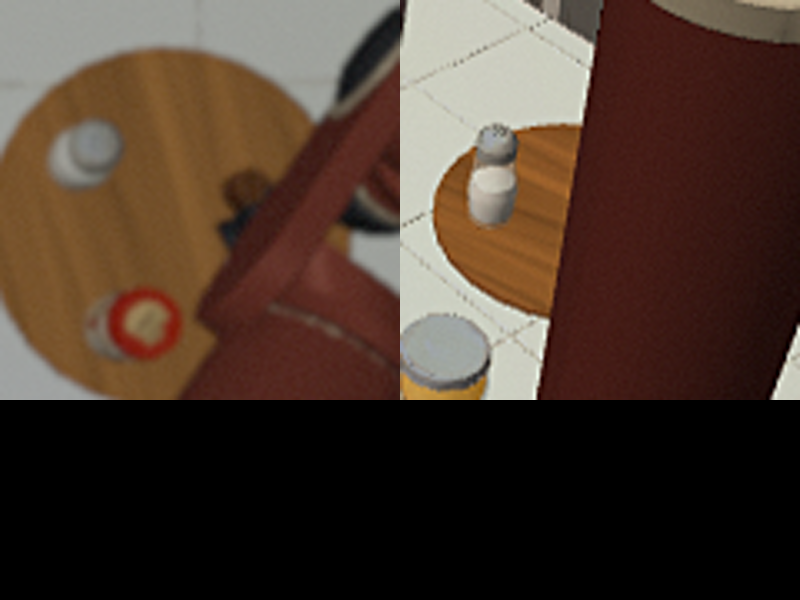

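The tail at (245,190) sits beside the near finger at (240,225), as expected, so I'll descend and close.

>>> step_arm([
  [[0, 0, 2], [0, 0, 0], 1],
  [[0, 0, 5], [0, 0, 0], 1],
  [[0, 0, 8], [0, 0, 0], 1],
  [[0, 0, 10], [0, 0, 0], 1],
  [[0, 0, 11.5], [0, 0, 0], 1],
  [[0, 0, 12.4], [0, 0, 0], 1],
  [[0, 0, 12.7], [0, 0, 0], 1],
  [[0, 0, 12.7], [0, 0, 0], 1],
  [[0, 0, 12.7], [0, 0, 0], 0.2],
  [[0, 0, 12.7], [0, 0, 0], -0.1],
], grip_force=40)

```text
t: 2.2
position: [0.4875, -0.2875, 0.0355]
ee_rot: [179.9, -0.0, 29.0]
wrist_force: [-0.4, -0.7, 0.2]
finger_gap: 0.0592
grip_force: 0.0
```

>>> step_arm([
  [[0, 0, 0], [0, 0, 0], -0.2],
  [[0, 0, 0], [0, 0, 0], -0.3],
  [[0, 0, 0], [0, 0, 0], -0.4],
  [[0, 0, 0], [0, 0, 0], -0.5],
  [[0, 0, 0], [0, 0, 0], -0.6],
  [[0, 0, 0], [0, 0, 0], -0.8],
  [[0, 0, 0], [0, 0, 0], -1],
  [[0, 0, 0], [0, 0, 0], -1],
  [[0, 0, 0], [0, 0, 0], -1],
  [[0, 0, 0], [0, 0, 0], -1],
], grip_force=60)

```text
t: 3.2
position: [0.4871, -0.2872, 0.0348]
ee_rot: [180.0, -0.0, 29.0]
wrist_force: [-0.4, 0.0, 4.6]
finger_gap: 0.0238
grip_force: 57.7
```

>>> step_arm([
  [[0, 0, -0.5], [0, 0, 0], -1],
  [[0, 0, -1.5], [0, 0, 0], -1],
  [[0, 0, -3], [0, 0, 0], -1],
  [[0, 0, -5], [0, 0, 0], -1],
  [[0, 0, -7], [0, 0, 0], -1],
  [[0, 0, -9], [0, 0, 0], -1],
  [[0, 0, -11], [0, 0, 0], -1],
  [[0, 0, -12], [0, 0, 0], -1],
  [[0, 0, -12], [0, 0, 0], -1],
  [[0, 0, -12], [0, 0, 0], -1],
])

```text
t: 4.2
position: [0.4865, -0.2867, 0.1539]
ee_rot: [-180.0, 0.0, 29.0]
wrist_force: [0.9, 0.3, -0.5]
finger_gap: 0.0237
grip_force: 57.3
```

```bash
cat >> h.py <<'E'
def go(P,yaw):
    s=r.read_state(); T=R.from_euler('xyz',s["ee_rot"],degrees=True)
    G=R.from_euler('xyz',[180,0,yaw],degrees=True)
    print(s["t"],s["position"],s["ee_rot"],s["wrist_force"],s["finger_gap"],s["grip_force"])
    print("shift cm",T.inv().apply(np.array(P)-s["position"])*100,"rotvec",(T.inv()*G).as_rotvec())
E
python3 - <<'E'
from h import *
go([.36,.17,.154],181.2)
E
```

```text
4.2 [ 0.48646647 -0.28672184  0.15394076] [-1.79970441e+02  1.01159763e-02  2.89772880e+01] [ 0.91541715  0.27674314 -0.45212752] 0.023735405790422943 57.255188167328015
shift cm [ 1.10630405e+01 -4.60813955e+01  1.58960753e-02] rotvec [-4.03994884e-04 -6.27335844e-04 -2.65678748e+00]
```

>>> step_arm([
  [[0.6, -1.5, 0], [0, 0, -0.05], -1],
  [[1.7, -4.5, 0], [0, 0, -0.15], -1],
  [[3.2, -8.5, 0], [0, 0, -0.28], -1],
  [[4.8, -12.5, 0], [0, 0, -0.41], -1],
  [[6.3, -16.5, 0], [0, 0, -0.54], -1],
  [[7.8, -20.5, 0], [0, 0, -0.67], -1],
  [[9.4, -24.5, 0], [0, 0, -0.8], -1],
  [[10.9, -28.5, 0], [0, 0, -0.93], -1],
  [[12.4, -32.5, 0], [0, 0, -1.06], -1],
  [[13.9, -36.5, 0], [0, 0, -1.18], -1],
])

```text
t: 5.2
position: [0.4295, 0.1019, 0.1529]
ee_rot: [-179.9, -0.0, 97.0]
wrist_force: [1.1, 1.1, -0.8]
finger_gap: 0.0236
grip_force: 57.3
```

```bash
python3 - <<'E'
from h import *
go([.42,.187,.14],181.2)
E
```

```text
5.2 [0.42947654 0.10187034 0.15293617] [-1.79882421e+02 -2.97949461e-02  9.69938185e+01] [ 1.09683422  1.13882626 -0.81722689] 0.023592177031183142 57.251161127351224
shift cm [8.56433794 0.09861834 1.29787085] rotvec [-1.28661177e-03 -1.93085319e-03 -1.46967399e+00]
```

>>> step_arm([
  [[2, 0, 0], [0, 0, -0.12], -1],
  [[4, 0, 0], [0, 0, -0.26], -1],
  [[6, 0, 0.5], [0, 0, -0.4], -1],
  [[7.5, -0.1, 1], [0, 0, -0.54], -1],
  [[8.5, -0.1, 1.3], [0, 0, -0.68], -1],
  [[8.8, -0.1, 1.3], [0, 0, -0.82], -1],
  [[8.8, -0.1, 1.3], [0, 0, -0.96], -1],
  [[8.8, -0.1, 1.3], [0, 0, -1.1], -1],
  [[8.8, -0.1, 1.3], [0, 0, -1.24], -1],
  [[8.8, -0.1, 1.3], [0, 0, -1.37], -1],
])

```text
t: 6.2
position: [0.4187, 0.1872, 0.1397]
ee_rot: [-180.0, -0.2, 175.5]
wrist_force: [-0.5, -0.4, -0.3]
finger_gap: 0.0236
grip_force: 57.2
```

>>> step_arm([
  [[0, 0, 0], [0, 0, -0.06], -1],
  [[0, 0, 0], [0, 0, -0.1], -1],
  [[0, 0, 0], [0, 0, -0.1], -1],
  [[0, 0, 0], [0, 0, -0.1], -1],
])

```text
t: 6.6
position: [0.4193, 0.1871, 0.1403]
ee_rot: [-180.0, -0.1, -179.2]
wrist_force: [-0.5, -0.0, -0.6]
finger_gap: 0.0237
grip_force: 57.3
```

```bash
python3 - <<'E'
from h import *
go([.435,.1875,.0422],181.2)
import pickle
t=cam("top"); sc=cam("scene"); pickle.dump([t,sc],open("c3.pkl","wb"))
o=np.zeros((600,800,3),np.uint8)
o[:400,:400]=cv2.resize(t["img"][120:220,150:250],(400,400),interpolation=cv2.INTER_CUBIC)
o[:400,400:]=cv2.resize(sc["img"][160:280,140:260],(400,400),interpolation=cv2.INTER_CUBIC)
cv2.imwrite("pics/c3.png",o[:400])
E
```

```text
6.6 [0.41934676 0.18712635 0.14030837] [-1.79981680e+02 -1.04498199e-01 -1.79165242e+02] [-0.47612087 -0.01981834 -0.62884887] 0.023661869409624465 57.27348372107372
shift cm [-1.58359295  0.0176924   9.80796018] rotvec [-0.00031393 -0.00182485 -0.00637439]
```

View pics/c3.png

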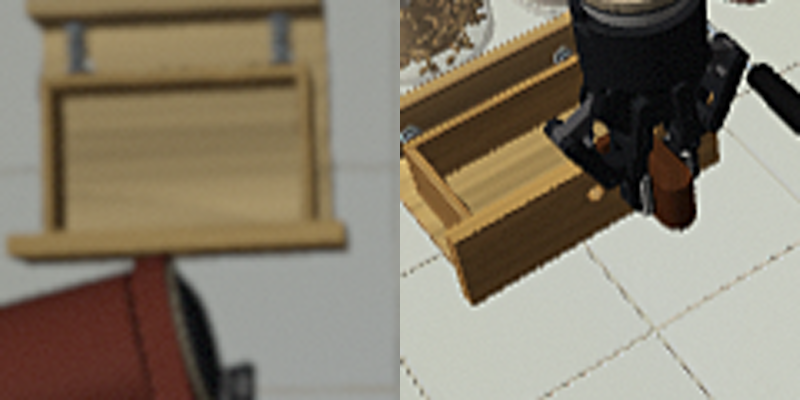

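>>> step_arm([
  [[0, 0, 2], [0, 0, 0], -1],
  [[0, 0, 5], [0, 0, 0], -1],
  [[0, 0, 7.5], [0, 0, 0], -1],
  [[0, 0, 9], [0, 0, 0], -1],
  [[0, 0, 9.8], [0, 0, -0.006], -1],
  [[0, 0, 9.8], [0, 0, -0.006], -1],
  [[0, 0, 9.8], [0, 0, -0.006], -1],
])

```text
t: 7.4
position: [0.421, 0.1872, 0.0441]
ee_rot: [180.0, 0.1, -178.8]
wrist_force: [0.4, -0.2, 0.2]
finger_gap: 0.0236
grip_force: 57.2
```

```bash
python3 - <<'E'
from h import *
go([.46,.1880,.0422],181.2)
t=cam("top"); sc=cam("scene")
s=r.read_state(); Tp=s["position"]; 
im=cv2.resize(sc["img"][185:285,150:250],(600,600),interpolation=cv2.INTER_CUBIC)
# expected tail, underside/top and face corners for grip offset -3 mm
for P,c in [((-.032,0,-.0062),(0,255,0)),((-.032,0,.0338),(0,255,0)),((.038,.02,.0338),(255,0,255)),((.038,-.02,-.0062),(255,0,255)),((.038,.02,-.0062),(255,0,255))]:
    u=(proj(sc,Tp+np.array(P))-[150,185])*6+3; cv2.circle(im,tuple(int(v) for v in u),3,c,1); print(u)
u=(proj(sc,[.5155,.188,.056])-[150,185])*6+3; cv2.circle(im,tuple(int(v) for v in u),3,(255,255,0),1)
cv2.imwrite("pics/c4.png",im)
E
```

```text
7.4 [0.42099193 0.18718358 0.04408115] [ 1.79983977e+02  6.47197133e-02 -1.78844628e+02] [ 0.43238362 -0.23157546  0.17375758] 0.02357333845279393 57.20046926988289
shift cm [-3.90144505e+00  2.91726979e-03  1.92522764e-01] rotvec [ 0.00027921  0.00112968 -0.00077874]
[475.09796904 425.94459596]
[468.54751621 362.28026455]
[321.71699628 270.64625017]
[417.51251653 286.30984058]
[332.48284108 334.99440881]
```

View pics/c4.png

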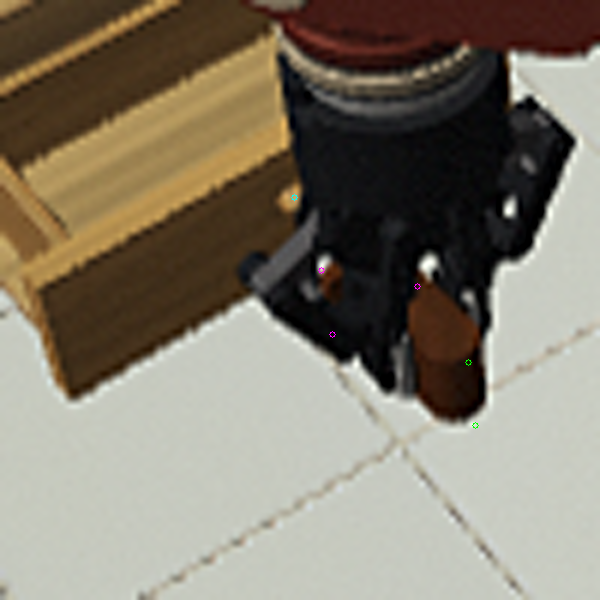

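>>> step_arm([
  [[-1, 0, 0], [0, 0, 0], -1],
  [[-2, 0, 0], [0, 0, 0], -1],
  [[-3, 0, 0], [0, 0, 0], -1],
  [[-3, 0, 0], [0, 0, 0], -1],
  [[-3, 0, 0], [0, 0, 0], -1],
  [[-3, 0, 0], [0, 0, 0], -1],
])

```text
t: 8.1
position: [0.4501, 0.1875, 0.043]
ee_rot: [-180.0, -0.0, -178.8]
wrist_force: [0.2, -0.7, -1.0]
finger_gap: 0.0236
grip_force: 57.2
```

```bash
python3 - <<'E'
from h import *
go([.46,.1880,.0422],181.2)
sc=cam("scene"); cv2.imwrite("sc5.png",sc["img"])
Tp=r.read_state()["position"]; print(Tp)
x0,y0=160,175
im=cv2.resize(sc["img"][y0:y0+75,x0:x0+75],(600,600),interpolation=cv2.INTER_CUBIC)
q=lambda P:((proj(sc,P)-[x0,y0])*8+4)
a=np.linspace(np.pi/2,1.5*np.pi,40)
for z in(-.0062,.0338):
    c=[[-.020+.012*np.cos(t),.012*np.sin(t),z] for t in a]+[[.03,-.012,z],[.03,-.02,z],[.038,-.02,z],[.038,.02,z],[.03,.02,z],[.03,.012,z]]
    Rz=R.from_euler('z',1.2,degrees=True)
    cv2.polylines(im,[np.int32([q(Tp+Rz.apply(p)) for p in c])],True,(0,255,0),1)
cv2.circle(im,tuple(int(v) for v in q([.5155,.188,.056])),3,(255,255,0),1)
cv2.polylines(im,[np.int32([q([.5155-.0048/2*k,.188+.11*k,z]) for k,z in((-1,.086),(1,.086),(1,.014),(-1,.014))])],True,(255,255,0),1)
cv2.imwrite("pics/c5.png",im)
E
```

```text
8.1 [0.45007191 0.18753241 0.04301106] [-1.79992113e+02 -4.62088254e-02 -1.78846575e+02] [ 0.18081137 -0.67176221 -1.02024071] 0.023639134408680647 57.19470429816283
shift cm [-0.99361416  0.0267755   0.08030067] rotvec [-0.00013732 -0.00080655 -0.00081283]
[0.44995508 0.18756177 0.04302334]
```

View pics/c5.png

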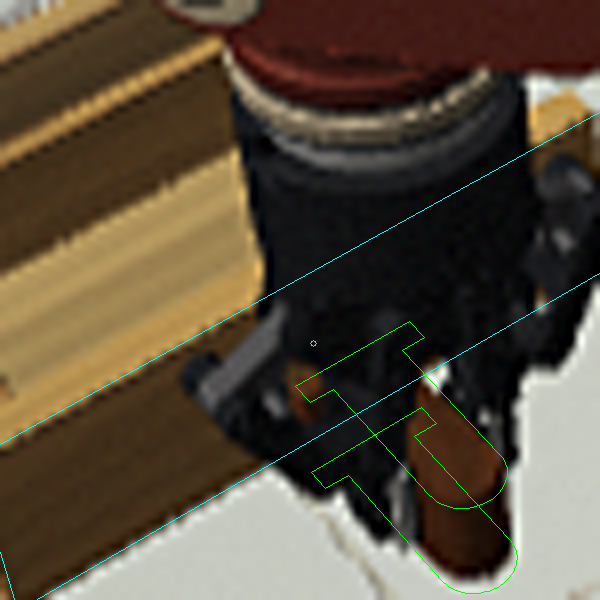

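>>> step_arm([
  [[-0.6, 0, 0], [0, 0, 0], -1],
  [[-1.2, 0, 0], [0, 0, 0], -1],
  [[-1.7, 0, 0], [0, 0, 0], -1],
  [[-2.0, 0, 0], [0, 0, 0], -1],
  [[-2.0, 0, 0], [0, 0, 0], -1],
  [[-2.0, 0, 0], [0, 0, 0], -1],
])

```text
t: 8.75
position: [0.4703, 0.188, 0.0432]
ee_rot: [-180.0, -0.0, -178.8]
wrist_force: [0.1, -0.4, -0.5]
finger_gap: 0.0237
grip_force: 57.2
```

```bash
cat > look.py <<'E'
from h import *
import sys
off,dz,name=float(sys.argv[1]),float(sys.argv[2]),sys.argv[3]
go([.48,.1880,.0422],181.2)
sc=cam("scene")
Tp=r.read_state()["position"]
x0,y0=160,165
raw=cv2.resize(sc["img"][y0:y0+66,x0:x0+66],(528,528),interpolation=cv2.INTER_CUBIC)
raw=cv2.convertScaleAbs(raw,alpha=1.6,beta=10)
im=cv2.resize(raw,(396,396)); im2=im.copy()
q=lambda P:((proj(sc,P)-[x0,y0])*6+3)
a=np.linspace(np.pi/2,1.5*np.pi,40); Rz=R.from_euler('z',1.2,degrees=True)
for z in(-.0062,.0338):
    c=[[-.058+.012*np.cos(t),.012*np.sin(t),z] for t in a]+[[-.008,-.012,z],[-.008,-.02,z],[0,-.02,z],[0,.02,z],[-.008,.02,z],[-.008,.012,z]]
    cv2.polylines(im,[np.int32([q(Tp+Rz.apply(np.array(p)+[off,0,dz])) for p in c])],True,(0,255,0),1)
cv2.circle(im,tuple(int(v) for v in q([.5155,.188,.056])),3,(255,255,0),1)
cv2.polylines(im,[np.int32([q([.5155-.0048/2*k,.188+.11*k,z]) for k,z in((-1,.086),(1,.086),(1,.014),(-1,.014))])],True,(255,255,0),1)
cv2.imwrite(f"pics/{name}.png",np.hstack([im2,im]))
E
python3 look.py .0415 .003 c6
```

```text
8.75 [0.4703292  0.1880004  0.04319449] [-1.79997886e+02 -2.18766446e-02 -1.78844666e+02] [ 0.12164894 -0.4044895  -0.49795744] 0.023721830008031655 57.19465761096217
shift cm [-0.96692029 -0.01953521  0.09908028] rotvec [-3.67436627e-05 -3.81833838e-04 -7.79554136e-04]
```

View pics/c6.png

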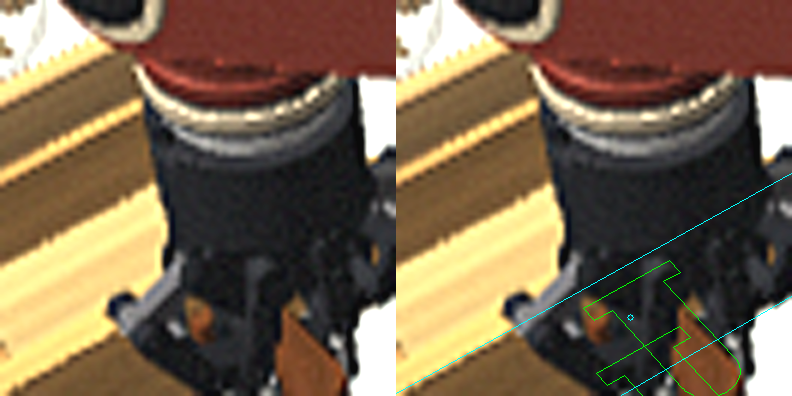

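```bash
python3 - <<'E'
import cv2,numpy as np
s=cv2.imread("sc5.png"); x0,y0=192,214
c=cv2.resize(s[y0:y0+36,x0:x0+36],None,fx=16,fy=16,interpolation=cv2.INTER_CUBIC)
c=cv2.convertScaleAbs(c,alpha=1.8,beta=15)
for k in range(0,36,4):
    cv2.line(c,(k*16,0),(k*16,6),(0,255,0),1);cv2.line(c,(0,k*16),(6,k*16),(0,255,0),1)
cv2.imwrite("pics/c7.png",c)
E
```

```text
(no output)
```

View pics/c7.png

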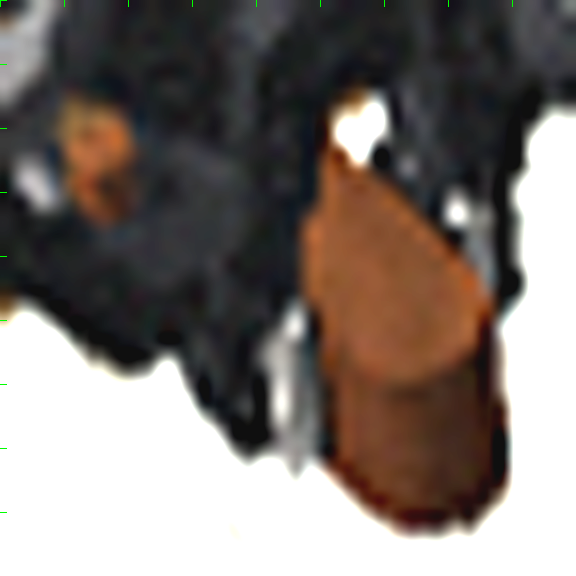

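```bash
cat > fit.py <<'E'
from h import *
from scipy.optimize import least_squares
import pickle
sc=pickle.load(open("c3.pkl","rb"))[1]
Tp=np.array([.4500,.18755,.0430]); q=lambda P:np.array([(proj(sc,p)-[192,214]+.5)*16 for p in P])
a=np.linspace(np.pi/2,1.5*np.pi,60)
def body(p):
    a0,dz,pit,c,yaw=p
    Rm=R.from_euler('zy',[1.2+yaw,pit],degrees=True)
    # grip point at TCP z + .0187; pull pt in pull frame relative (a0-> pull x at grip)
    return lambda L:q([Tp+[0,c,.0187]+Rm.apply(np.array(l)-[a0,0,.0249-dz]) for l in L])
rim=lambda z:[[-.023+.012*np.cos(t),.012*np.sin(t),z] for t in a]
def res(p):
    f=body(p); T=f(rim(.04)); B=f(rim(0))
    e=[T[:,1].max()-380,B[:,1].max()-530,T[:,0].max()-490,B[:,0].max()-508]
    A=f([[-.015,-.012,.04],[.02,-.012,.04]]); d=A[1]-A[0]; n=np.array([-d[1],d[0]])/np.hypot(*d)
    e+=[n@(np.array(w)-A[0]) for w in((400,180),(470,265))]
    F=f([[.027,.018,.04],[.027,.014,.04],[.031,.02,.04],[.035,.02,.04]])
    d=F[1]-F[0]; n=np.array([-d[1],d[0]])/np.hypot(*d)
    e+=[n@(np.array([100,168.])-F[0]),(F[2][0]-63)*.6]
    return np.r_[np.array(e)/6,p[3]/.001,p[4]/1.5]
for p0 in([-.004,0,0,0,0],[-.004,0,-6,0,0]):
    s=least_squares(res,p0,x_scale=[.003,.003,3,.001,1]); print(np.round(s.x*[1e3,1e3,1,1e3,1],2),s.cost,np.round(s.fun,1))
E
python3 fit.py
```

```text
[-7.28  0.45 -2.3  -0.25  1.62] 4.503685985133237 [-0.5  1.6  0.3 -0.4  0.8 -0.6  1.3  1.3 -0.2  1.1]
[-7.28  0.45 -2.3  -0.25  1.62] 4.503685985144729 [-0.5  1.6  0.3 -0.4  0.8 -0.6  1.3  1.3 -0.2  1.1]
```

>>> step_arm([
  [[0.6, 0, 0], [0, 0, 0], -1],
  [[0.6, 0.04, 0.13], [0, 0.035, 0], -1],
  [[0.6, 0.04, 0.13], [0, 0.035, 0], -1],
  [[0.6, 0.04, 0.13], [0, 0.035, 0], -1],
  [[0.6, 0.04, 0.13], [0, 0.035, 0], -1],
])

```text
t: 9.3
position: [0.4641, 0.1883, 0.042]
ee_rot: [-180.0, -2.0, -178.8]
wrist_force: [-0.8, 0.4, -0.7]
finger_gap: 0.0238
grip_force: 57.2
```

>>> step_arm([
  [[-0.1, 0, 0], [0, 0, 0], -1],
  [[-0.2, 0, 0], [0, 0, 0], -1],
  [[-0.3, 0, 0], [0, 0, 0], -1],
  [[-0.4, 0, 0], [0, 0, 0], -1],
  [[-0.5, 0, 0], [0, 0, 0], -1],
  [[-0.6, 0, 0], [0, 0, 0], -1],
  [[-0.6, 0, 0], [0, 0, 0], -1],
  [[-0.6, 0, 0], [0, 0, 0], -1],
])

```text
t: 10.1
position: [0.4704, 0.1884, 0.0418]
ee_rot: [-180.0, -2.0, -178.8]
wrist_force: [0.2, -0.5, -0.8]
finger_gap: 0.0236
grip_force: 57.2
```

>>> step_arm([
  [[-0.1, 0, 0], [0, 0, 0], -1],
  [[-0.2, 0, 0], [0, 0, 0], -1],
  [[-0.3, 0, 0], [0, 0, 0], -1],
  [[-0.4, 0, 0], [0, 0, 0], -1],
  [[-0.4, 0, 0], [0, 0, 0], -1],
])

```text
t: 10.6
position: [0.474, 0.1885, 0.0415]
ee_rot: [-180.0, -2.1, -178.8]
wrist_force: [-2.3, -0.2, 0.1]
finger_gap: 0.0235
grip_force: 57.0
```

>>> step_arm([
  [[-0.1, 0, 0], [0, 0, 0], -1],
  [[-0.2, 0, 0], [0, 0, 0], -1],
  [[-0.2, 0, 0], [0, 0, 0], -1],
  [[-0.2, 0, 0], [0, 0, 0], -1],
])

```text
t: 11.0
position: [0.4758, 0.1886, 0.0413]
ee_rot: [-180.0, -2.1, -178.8]
wrist_force: [-4.3, -0.6, 1.3]
finger_gap: 0.0237
grip_force: 57.0
```

>>> step_arm([
  [[-0.1, 0, 0], [0, 0, 0], -1],
  [[-0.2, 0, 0], [0, 0, 0], -1],
  [[-0.25, 0, 0], [0, 0, 0], -1],
  [[-0.25, 0, 0], [0, 0, 0], -1],
  [[-0.25, 0, 0], [0, 0, 0], -1],
])

```text
t: 11.5
position: [0.4778, 0.1887, 0.0411]
ee_rot: [180.0, -2.2, -178.8]
wrist_force: [-7.7, 1.1, 1.9]
finger_gap: 0.0231
grip_force: 58.5
```

```bash
python3 - <<'E'
from h import *
s=r.read_state();Tp=s["position"];print(s["t"],Tp,s["ee_rot"],s["wrist_force"],s["torque"],s["grip_force"])
sc=cam("scene"); x0,y0=178,190; K=16
im=cv2.convertScaleAbs(cv2.resize(sc["img"][y0:y0+36,x0:x0+50],None,fx=K,fy=K,interpolation=cv2.INTER_CUBIC),alpha=1.8,beta=15)
a=np.linspace(np.pi/2,1.5*np.pi,40);Rm=R.from_euler('zy',[1.2,0],degrees=True)
# ideal pull: face centre at hole height/centre, in drawer plane pushed 5 mm
F=np.array([.5155+.0055,.188,.056])
for z in(-.02,.02):
    c=[[-.058+.012*np.cos(t),.012*np.sin(t),z] for t in a]+[[-.008,-.012,z],[-.008,-.02,z],[0,-.02,z],[0,.02,z],[-.008,.02,z],[-.008,.012,z]]
    cv2.polylines(im,[np.int32([(proj(sc,F+Rm.apply(p))-[x0,y0]+.5)*K for p in c])],True,(0,255,0),1)
cv2.imwrite("pics/c8.png",im)
E
```

```text
11.5 [0.477791   0.18866719 0.0411342 ] [ 179.99687444   -2.1573716  -178.84330707] [-7.68501706  1.13583628  1.88049391] [ 0.06939867  0.91908121 -0.10159569] 58.46505403518677
```

View pics/c8.png

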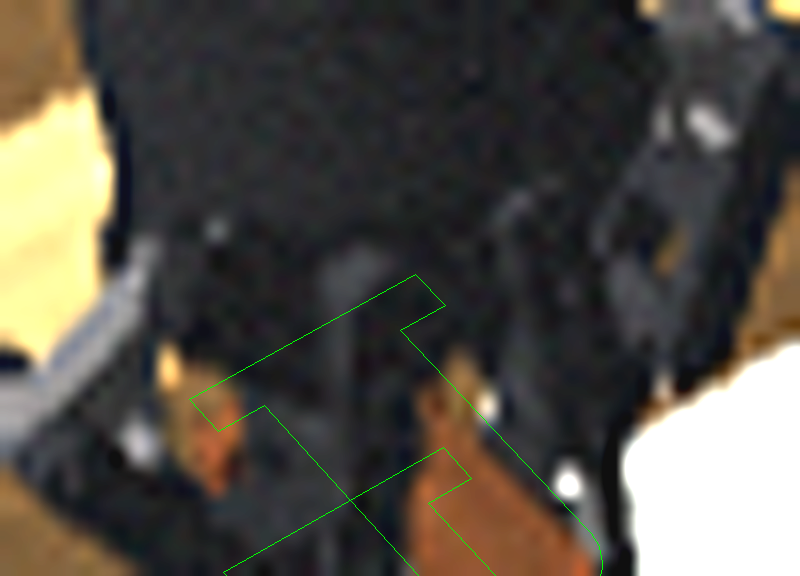

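>>> step_arm([
  [[0, 0, -0.04], [0, 0, 0], -1],
  [[0, 0, -0.08], [0, 0, 0], -1],
  [[0, 0, -0.08], [0, 0, 0], -1],
  [[0, 0, -0.08], [0, 0, 0], -1],
  [[0, 0, -0.08], [0, 0, 0], -1],
  [[0, 0, -0.08], [0, 0, 0], -1],
  [[0, 0, -0.08], [0, 0, 0], -1],
  [[0, 0, -0.08], [0, 0, 0], -1],
])

```text
t: 12.35
position: [0.4773, 0.1886, 0.0413]
ee_rot: [180.0, -2.2, -178.8]
wrist_force: [-6.7, 1.1, -0.8]
finger_gap: 0.0234
grip_force: 58.1
```

>>> step_arm([
  [[-0.05, 0, 0], [0, 0, 0], -1],
  [[-0.07, 0, 0], [0, 0, 0], -1],
  [[-0.07, 0, 0], [0, 0, 0], -1],
  [[-0.07, 0, 0], [0, 0, 0], -1],
  [[-0.07, 0, 0], [0, 0, 0], -1],
  [[-0.07, 0, 0], [0, 0, 0], -1],
])

```text
t: 12.95
position: [0.4778, 0.1887, 0.0413]
ee_rot: [180.0, -2.2, -178.8]
wrist_force: [-6.8, 0.5, 1.0]
finger_gap: 0.0234
grip_force: 58.2
```

```bash
python3 -c "
from h import *
s=r.read_state();print(s['position'],s['wrist_force'],s['grip_force'])
print(order.close_job() if -10<s['wrist_force'][0]<-6 else 'no')"
```

```text
[0.47780429 0.18865701 0.04127848] [-6.82415448  0.5471166   0.95937561] 58.17612290382385
the job is handed in; nothing more can be done
None
```

I handed the job in at 12.95 s with the pull still gripped (58 N) and pressed on the drawer at about 7 N, with the hole-centring estimated within about 2 mm from arm pose and camera; the judge's result was not returned.

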